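Seat a sample cap in the lever press and hold the press at its third stop

ROBOT

A 6-joint arm with a two-finger parallel gripper is mounted at the origin on a cart in front of the work surface, level with it; the furniture and walls round the work are solid. World frame = base frame: x ahead of the robot, y to its left, z up, the work surface at z = 0. Lengths are in m, angles in rad, forces in N, time in s.
With the tool pointing down it reaches from about 0.25 to 0.725 m from the base axis. Payload 4 kg.
Tool frame: the origin (TCP) lies between the finger pads; the fingertips stand 17 mm ahead of it and the grasp point (between the pads) lies 2 mm behind it; z points along the fingers, y is the direction in which the jaws open and shut (so a half turn about z gives the same grasp; the last joint's range is limited). The gripper opens to 85 mm and grips with 20 to 120 N. Pads are 22 mm wide; open, the fingers measure 114 mm over their backs; the gripper's body (76 mm by 85 mm) begins 54 mm behind the grasp point. The pads swing forward as they close: fully open they stand 13 mm farther back than shut.
Start: joints at [-1.127, 0.241, 0.005, 1.335, 0, 1.571], TCP at [0.215, -0.452, 0.248] pointing down, gripper open.
Joint ranges: [-2.72, 2.72], [-1.05, 1.87], [-1.09, 1.28], [-1.99, 2.15], [-1.42, 1.44], [-3.14, 3.14]. Speed limits (rad/s): [2.79, 2.79, 3.14, 3.14, 3.14, 3.14].

INTERFACE

Orientations are given as a unit quaternion [x, y, z, w].
In Python, from workcell import readout, viewer, order gives the robot as it stands. The module is installed in compiled form; this text tells all that it offers.
- The arm moves only by the shell command python3 -m crank 'ROWS'. ROWS is text: rows parted by semicolons, each of 7 numbers parted by spaces: the shift along the tool's x, y, z in m, then the turn, a rotation vector about the tool's x, y, z in rad, then the gripper's target within -1 to 1 (shut at 1, half-way at 0, fully open at -1). A call has 1 to 20 rows; each row shifts and turns the pose as measured when the row begins, along the tool's axes as they then stand; what a row does not reach is not made up. A row lasts 1/12 s, in which the tool goes at most 41.7 mm and 7.16 degrees, less where a joint would pass 70% of its speed; a pose out of reach is approached as far as the arm can. A call with a gripper value outside its range is refused whole. The fingers move at their own pace and stop on an object; the grip force is fixed at half the most. Time passes only in rows, so rows that do not move let the fingers close. It gives the time, the measured TCP pose, the force and the opening at its end, in the units of the state.
- readout.get_obs(): the state, without advancing time (a new reading comes with each control period).
- viewer.camera(name): name is "side" or "top" or "wrist"; returns the picture (400x640x3 uint8, red, green, blue); there is no depth.
- viewer.calibration(name): a dict with "fx", "fy", "cx", "cy" (pixels), "eye" and "rotation" of the camera in the world. Camera axes: x right, y down, z forward; pixel columns grow to the right and rows downward; lengths in m; the calibration is good to about 2 mm. The wrist camera is an equidistant fisheye: a pixel r from the principal point sees the ray r / f radians off the axis. A picture is of the moment at which its call begins: read the wrist's pose just before it. calibration takes no time and is no camera call; for the wrist camera it gives the pose at the moment of the call.
- order.job_done(): hands the job in, once; it reports no verdict.
The state is a dict: "clock": time; "joint_pos": joint angles; "joint_vel": joint speeds; "tau": joint torques, N m; "eef_pos": TCP position; "tool_rot": TCP orientation; "ft_force": force on the tool from outside, world axes, zero at the start; "ft_torque": the same for the moment, N m; "grip_width": finger opening in m.
Only numpy, scipy, OpenCV 4.12 (cv2) and the standard library are available. Lean on these libraries where they do the work, as an engineer would, in place of code of your own. Each camera call takes 0.05 s, during which the arm holds its last target. There are 200 camera calls.

TASK

Seat the silver 40 mm sample cap flat in the round cavity of the blue lever press's die and let go of it while the lever is still up. Then swing the lever over and down by its black handle, past the first two click stops to the third (red mark), so that the brass pad presses the cap, and finish the program still gripping the handle and holding the lever there: its spring throws it up again if it is let go. Leave the other loose things on the bench where they lie.

Things in the scene. Friction and masses are not known exactly. Their poses are not given: they have to be found in the camera images.
- blank: Silver aluminium sample cap to be pressed: a disc 40 mm in diameter, 16 mm thick, rims chamfered, about 60 g, lying flat on the bench. Origin: centre of its underside, z up. Seated, it stands 9 mm proud of the die, so for placing it grip only its upper 7 to 8 mm.
- spare_blank: Yellow brass cap, 48 mm in diameter and 16 mm thick, too big for this die; a bystander. Origin at the centre of its underside.
- press: Blue hand lever press, fixed to the bench. Bed 110 mm (x) by 205 mm (y -153 to +52), 12 mm thick. Origin on the bench under the die's axis; at yaw 0 x points away from the robot, y to the left. Steel die block 74 x 74 mm, top 36 mm above the bench. At y -100 a yoke up to 92 mm high carries the lever; on its robot side (x -24 to -32) an index plate of radius 50 mm about the hinge.
- press_die (a point): Centre of the flat floor of the die's round cavity, 29 mm above the bench. Cavity 42 mm in diameter, 7 mm deep, mouth chamfered 1.5 mm. A seated cap has its origin here. Axes as the press.
- press_hinge (a point): Lever hinge, at x 0, y -100, z 70 mm in the press's frame; its axis runs along the press's x. On the index plate round it lie three detent pins and a white, a yellow and a red dot, at click stops one, two and three; the plunger on the lever points at the dot. Axes as the press.
- press_lever (a joint): Lever angle, rad. 0: up at rest, leaning 0.40 past vertical away from the die. Grows as it swings towards the press's +y and down on the die; level at 1.97, solid stop 1.98. Click stops at 1.48 (white), 1.70 (yellow), 1.92 (red), a click felt 0.11 before each. None latches: a spring returns it to 0. Needs 3 to 6 N at the grip on the way, about 8 N at the third stop.
- press_grip: Black handle grip: sleeve 19 mm thick, 70 mm long, free to roll on its spindle, along the press's x. Origin: its middle, 170 mm from the hinge axis, 64 mm to the robot's side of the 20 mm wide lever bar. At angle q it is at x -64, y -100 + 170 sin(q - 0.40), z 70 + 170 cos(q - 0.40) mm in the press's frame. Can be gripped from above, fingers closing along the press's y, all the way.
- press_pad: Brass pressing pad, slightly domed, 30 mm in diameter, on a spring plunger of the lever, 100 mm from the hinge. It meets a seated cap at lever angle 1.83 and presses with about 8 N at the third stop. Origin on the lever bar's axis; its face is 40 mm from it, towards the die.
- hotplate_corner (a point): Near right top corner of the blue hotplate on its jack, a fixed obstacle left of the work: from here leftwards to y = 0.46 m and away from the robot all is filled up to 0.33 m high. Coming from the left, pass on the robot's side of it.
- tape_roll: White tape roll lying flat, 80 mm in diameter, 18 mm high; a bystander.
- red_bulb: Red rubber pipette bulb, 52 x 87 x 53 mm; a bystander.
- pen: White marker pen with a blue cap, 124 mm long, 12 mm thick, lying on the bench; a bystander.
Not all that is in view belongs to the job. What is meant by the blank is not green or purple, and is the smaller of those in its own colour.

How it is judged:
On the way:
1. the silver cap is seated in the die and let go, the lever still up (horizontal distance between blank and press_die below 0.003 m and z of blank in the frame of press_die below 0.002 m and angle between blank's own z axis and vertical below 0.06 rad and contact force between the fingers and blank below 0.1 N and value of joint press_lever below 0.3 rad), for 0.2 s.
At the end, for the whole second after the job is handed in: The cap is still seated (within 3 mm of the die centre, under 2 mm above its floor, tilt under 0.06 rad), the fingers on the black grip (over 3 N) hold the lever at its third stop (angle over 1.865 rad; stop at 1.92, solid stop 1.98) and the pad presses the cap with over 3 N (horizontal distance between blank and press_die below 0.003 m and z of blank in the frame of press_die below 0.002 m and angle between blank's own z axis and vertical below 0.06 rad and value of joint press_lever above 1.865 rad and contact force between press_pad and blank above 3 N and contact force between the fingers and press_grip above 3 N); the arm keeps its last pose, push and grip.
It fails at once if a bystander is shifted by more than 3 cm (distance of any of spare_blank, tape_roll, red_bulb, pen from where it was at the start of the episode above 0.03 m).
It also fails if it takes over 58 s, if anything falls off the work surface, if the arm or the gripper's body presses on something with over 40 N, if the wrist force passes 120 N, or if a joint passes its speed limit or range.

## Working session

There is one attempt and no reset: what is moved stays moved. The work goes in short steps, Python scripts to look and compute and a shell command to move; the robot and the scene stay as the last step left them, time stands still between calls to the robot, and variables do not carry over. Pictures are saved under pics/ and viewed, about 8 in all and at most 12, crops included, and the job is handed in when it is done.

```bash
mkdir -p pics; cat > h.py <<'E'
import numpy as np, cv2
from workcell import readout, viewer, order
from scipy.spatial.transform import Rotation as R
def save(n,f): cv2.imwrite(f'pics/{f}.png', cv2.cvtColor(viewer.camera(n),cv2.COLOR_RGB2BGR))
def ray(c,u,v):
    x=np.array([(u-c['cx'])/c['fx'],(v-c['cy'])/c['fy']])
    if c.get('fish'):
        r=np.hypot(*x); d=np.r_[x/r*np.sin(r),np.cos(r)] if r>0 else np.array([0,0,1.])
    else: d=np.r_[x,1]
    return rot(c)@d
def rot(c):
    return np.array(c['rotation']).reshape(3,3)
def at(c,u,v,z):
    d=ray(c,u,v); e=np.array(c['eye']); return e+d*(z-e[2])/d[2]
def proj(c,p):
    q=rot(c).T@(np.array(p)-np.array(c['eye']))
    if c.get('fish'):
        t=np.arctan2(np.hypot(q[0],q[1]),q[2]); q2=q[:2]/np.hypot(q[0],q[1])*t
    else: q2=q[:2]/q[2]
    return [c['cx']+c['fx']*q2[0], c['cy']+c['fy']*q2[1]]
E
python3 - <<'E'
from h import *
o=readout.get_obs(); print(o)
for n in ('side','top','wrist'): print(n,viewer.calibration(n))
save('top','t0'); save('side','s0'); save('wrist','w0')
E
```

```text
{'clock': 0.0, 'joint_pos': array([-1.12701886e+00,  2.41429650e-01,  3.69527751e-03,  1.33523049e+00,
       -5.48457744e-05,  1.57078919e+00]), 'joint_vel': array([ 0.00184605, -0.00015886,  0.00126617,  0.00184691, -0.00042188,
        0.00163537]), 'tau': array([ 1.08583408e-03, -3.72322655e+01,  2.52404684e+01,  1.69647415e-02,
        1.47994861e-04, -2.52181636e-06]), 'eef_pos': array([ 0.21439568, -0.45101287,  0.24739358]), 'tool_rot': array([ 9.75482167e-01,  2.20075819e-01, -2.65364545e-04, -1.05165253e-03]), 'ft_force': array([ 0.22278991, -0.74437001, -0.02070836]), 'ft_torque': array([-0.02544431, -0.0222845 ,  0.02936378]), 'grip_width': 0.08558817857833936}
side {'fx': 433.50993929849926, 'fy': 433.50993929849926, 'cx': 320.4042497992773, 'cy': 200.92714622150152, 'eye': array([0.0957725 , 1.4619648 , 0.85342622]), 'rotation': array([-0.13009401,  0.82428478, -0.54488278,  0.08205433])}
top {'fx': 481.03205635433767, 'fy': 481.03205635433767, 'cx': 320.02747833850276, 'cy': 199.9853026877174, 'eye': array([-0.21787207,  0.15934883,  1.48326067]), 'rotation': array([-0.62001361,  0.7362716 , -0.21062088,  0.17066371])}
wrist {'fx': 309.70691628693146, 'fy': 309.70691628693146, 'cx': 321.2716470682628, 'cy': 196.83697067623427, 'eye': array([ 0.28146413, -0.41908965,  0.37234727]), 'rotation': array([ 0.83605579, -0.52795909, -0.08062161,  0.12557898])}
```

Rotation is a quaternion; fix the helper.

```bash
sed -i "s/return np.array(c\['rotation'\]).reshape(3,3)/return R.from_quat(c['rotation']).as_matrix()/" h.py
sed -i "s/c.get('fish')/c['fx']<400/" h.py
```

```text
(no output)
```

View pics/t0.png

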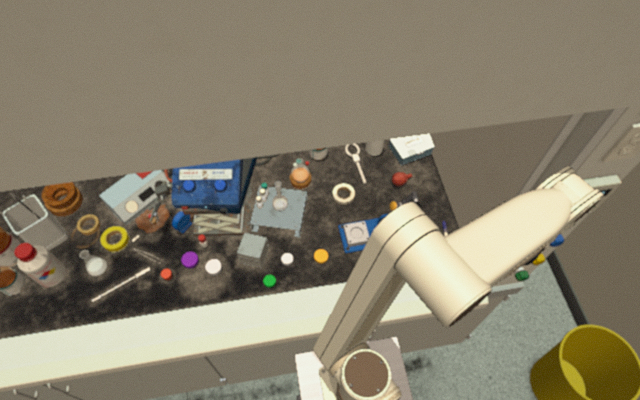

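View pics/s0.png

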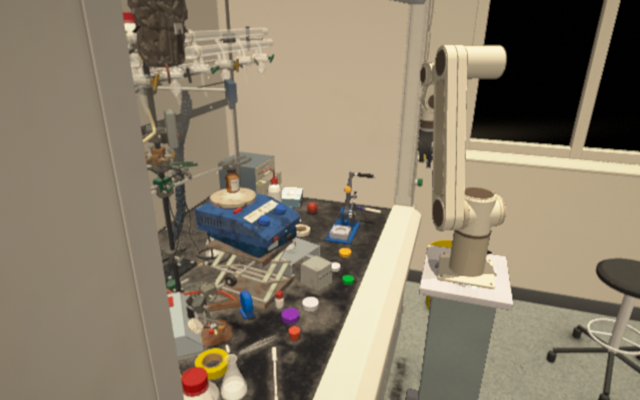

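Top: the die is at about (357,233). Candidate discs are silver (213,267), silver (287,259), purple (190,259), green (269,281), brass (321,256) and red-orange (167,274). The description picks the smaller silver one, probably (287,259). I'll check that in a crop.

```bash
python3 - <<'E'
from h import *
im=cv2.imread('pics/t0.png')
c=cv2.resize(im[215:300,160:420],None,fx=3,fy=3,interpolation=cv2.INTER_CUBIC)
cv2.imwrite('pics/t0c.png',c)
k=viewer.calibration('top')
for n,p,z in [('bigS',(213,267),.016),('smS',(287,259),.016),('br',(321,256),.016),('gr',(269,281),.016),('die',(357,233),.036)]:
    print(n,at(k,*p,z).round(3))
E
```

```text
bigS [0.468 0.381 0.016]
smS [0.455 0.138 0.016]
br [0.447 0.025 0.016]
gr [0.388 0.206 0.016]
die [ 0.502 -0.109  0.036]
```

View pics/t0c.png

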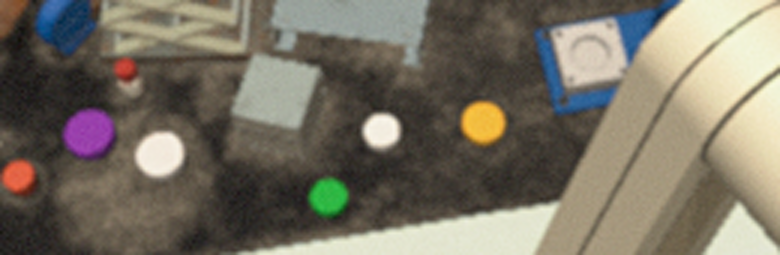

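View pics/w0.png

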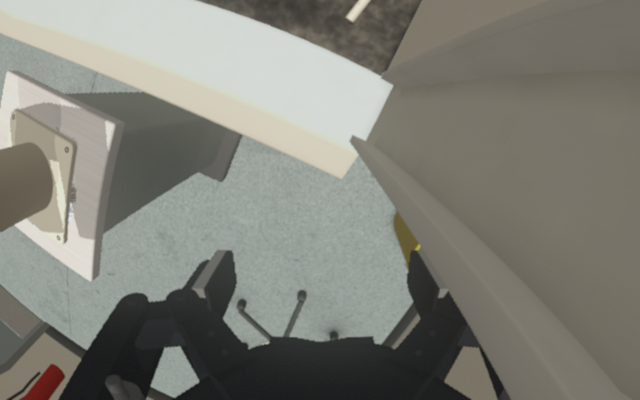

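The crop shows the small silver cap at (381,131), with the larger silver one at (160,155), so the blank is the small one at about (0.455, 0.138). The wrist view shows the robot standing in front of the bench, with the hood's side wall on the right. I'll swing left first while staying outside, then look down from above.

```bash
python3 -m crank '0 0 -.01 0 0 .111 -1;0 0 -.01 0 0 .111 -1;0 0 -.01 0 0 .111 -1;0 0 -.01 0 0 .111 -1;0 -.035 0 0 0 0 -1;0 -.035 0 0 0 0 -1;0 -.035 0 0 0 0 -1;0 -.035 0 0 0 0 -1;0 -.035 0 0 0 0 -1;.01 -.035 0 0 0 0 -1;.015 -.035 0 0 0 0 -1;.015 -.035 0 0 0 0 -1;.02 -.035 0 0 0 0 -1;.02 -.035 0 0 0 0 -1;.02 -.03 0 0 0 0 -1'; python3 - <<'E'
from h import *
c=viewer.calibration('wrist'); save('wrist','w1'); print(c)
k=viewer.calibration('top')
for p in [(455,215),(300,290)]: print(at(k,*p,0).round(3))
E
```

```text
clock: 1.4
eef_pos: [0.3217, -0.0623, 0.2854]
tool_rot: [1.0, -0.021, -0.002, -0.005]
ft_force: [0.9, -1.7, -0.2]
grip_width: 0.0851
{'fx': 309.70691628693146, 'fy': 309.70691628693146, 'cx': 321.2716470682628, 'cy': 196.83697067623427, 'eye': array([ 0.39631855, -0.0668833 ,  0.41002294]), 'rotation': array([-0.6847715 ,  0.71285009,  0.11257725, -0.1012872 ])}
[ 0.531 -0.475  0.   ]
[0.347 0.111 0.   ]
```

View pics/w1.png

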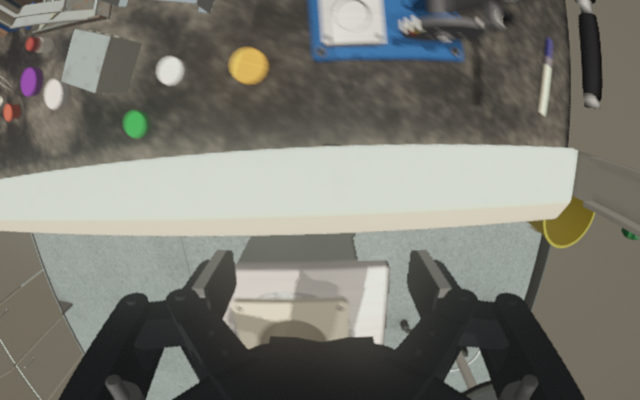

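The wrist view shows the blank at (170,70), brass at (249,66), green at (135,124), the pen at (546,75), the die cavity at (352,14) and the black grip at (590,55). The bed's near corners are at about (312,62) and (463,59).

```bash
python3 - <<'E'
from h import *
k=viewer.calibration('wrist')
for n,p,z in [('blank',(170,70),.014),('br',(249,66),.014),('gr',(135,124),.016),('die',(352,14),.034),('bedL',(313,59),.012),('bedR',(463,60),.012),('grip',(590,55),.227),('gripN',(592,105),.227)]:
    print(n,at(k,*p,z).round(4))
E
```

```text
blank [0.4642 0.1486 0.014 ]
br [0.4546 0.0345 0.014 ]
gr [0.3955 0.2138 0.016 ]
die [ 0.5114 -0.0968  0.034 ]
bedL [ 0.4582 -0.0476  0.012 ]
bedR [ 0.463  -0.2481  0.012 ]
grip [ 0.4507 -0.2661  0.227 ]
gripN [ 0.4113 -0.2685  0.227 ]
```

```bash
python3 - <<'E'
from h import *
k=viewer.calibration('wrist')
for p in [(143,42),(130,95),(98,92)]: print(p,at(k,*p,0).round(3))
t=viewer.calibration('top')
for p in [(239,208),(243,165)]: print(p,at(t,*p,.33).round(3))
im=cv2.imread('pics/w1.png')
cv2.imwrite('pics/w1c.png',cv2.resize(im[0:130,60:300],None,fx=3,fy=3,interpolation=cv2.INTER_CUBIC))
E
```

```text
(143, 42) [0.518 0.202 0.   ]
(130, 95) [0.441 0.23  0.   ]
(98, 92) [0.457 0.297 0.   ]
(239, 208) [0.487 0.253 0.33 ]
(243, 165) [0.631 0.228 0.33 ]
```

View pics/w1c.png

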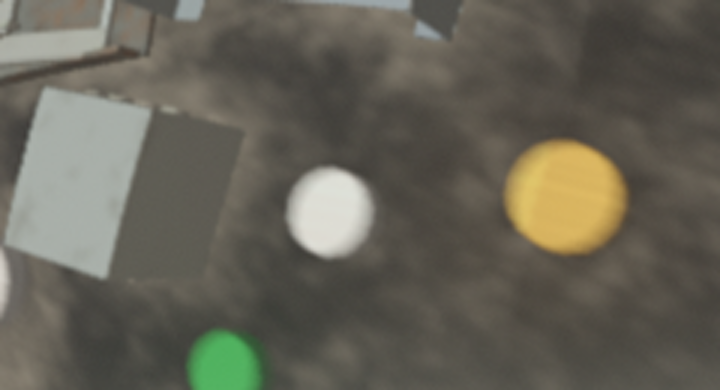

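The crop confirms it: the blank is the small silver disc, clearly narrower than the brass one. The grey block is about 5 cm to its left, so I'll narrow the opening to about 60 mm. Moving above the blank.

```bash
python3 -m crank '.018 -.027 .014 0 0 -.033 -.4;.018 -.027 .014 0 0 -.033 -.4;.018 -.027 .016 0 0 0 -.4;.018 -.027 .018 0 0 0 -.4;.018 -.027 .018 0 0 0 -.4;.018 -.027 .018 0 0 0 -.4;.018 -.027 .018 0 0 0 -.4;.018 -.027 .018 0 0 0 -.4;0 0 0 0 0 0 -.4;0 0 0 0 0 0 -.4'; python3 - <<'E'
from h import *
c=viewer.calibration('wrist'); save('wrist','w2'); print(c['eye'],R.from_quat(readout.get_obs()['tool_rot']).as_matrix().round(3))
for x in [(0.4642,.1486,.016)]: print(proj(c,x))
E
```

```text
clock: 2.28
eef_pos: [0.4711, 0.0966, 0.152]
tool_rot: [0.996, 0.079, -0.003, -0.04]
ft_force: [-0.6, -0.2, 0.3]
grip_width: 0.06
[0.54588636 0.09826258 0.27660202] [[ 0.988  0.156 -0.011]
 [ 0.156 -0.985  0.079]
 [ 0.001 -0.08  -0.997]]
[np.float64(274.7365286528578), np.float64(187.51038890841895)]
```

View pics/w2.png

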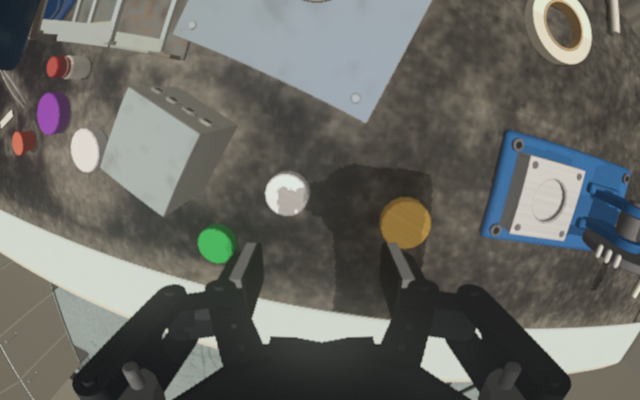

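The blank is at (287,193), with its top face centred at about (288,190). The tool has turned to a yaw of 0.157 and tilted 0.08, because fast moves let the orientation drift. I'll re-level it and move more slowly.

```bash
cat >> h.py <<'E'
def go(pos,yaw,n):
    "total shift in current tool axes, and rotvec, to reach pos with tool down at yaw; per-row over n"
    o=readout.get_obs(); A=R.from_quat(o['tool_rot'])
    T=R.from_euler('z',yaw)*R.from_quat([1,0,0,0])
    rv=(A.inv()*T).as_rotvec()
    w=np.array(pos)-o['eef_pos']
    c,s=np.cos(yaw),np.sin(yaw)
    print('clock',o['clock'],'pos',o['eef_pos'].round(4),'yaw/tilt',A.as_euler('zyx').round(3),'w',o['grip_width'].round(4),'F',o['ft_force'].round(1))
    print('shift in tool axes',A.inv().apply(w).round(4),'levelled',np.round([c*w[0]+s*w[1],s*w[0]-c*w[1],-w[2]],4),'rot',rv.round(3),'/n',(rv/n).round(4))
E
python3 - <<'E'
from h import *
k=viewer.calibration('wrist')
for n,p,z in [('blank',(288,190),.016),('die',(549,200),.036),('die2',(544,197),.036),('blankbase',(286,196),.008)]:
    print(n,at(k,*p,z).round(4))
go((.464,.149,.12),.024,4)
E
```

```text
blank [0.4639 0.1363 0.016 ]
die [ 0.5049 -0.1053  0.036 ]
die2 [ 0.5066 -0.0979  0.036 ]
blankbase [0.4553 0.1386 0.008 ]Traceback (most recent call last):
  File "<stdin>", line 5, in <module>
  File "h.py", line 28, in go
    print('clock',o['clock'],'pos',o['eef_pos'].round(4),'yaw/tilt',A.as_euler('zyx').round(3),'w',o['grip_width'].round(4),'F',o['ft_force'].round(1))
                                                                                                   ^^^^^^^^^^^^^^^^^^^^^
AttributeError: 'float' object has no attribute 'round'
```

```bash
sed -i "s/o\['grip_width'\].round(4)/round(o['grip_width'],4)/" h.py; python3 - <<'E'
from h import *
go((.461,.137,.12),.024,4)
E
```

```text
clock 2.3333 pos [0.471  0.0964 0.152 ] yaw/tilt [-0.157 -0.011 -3.063] w 0.0599 F [ 0.3  0.2 -0.7]
shift in tool axes [-0.0035 -0.039   0.0352] levelled [-0.009  -0.0408  0.032 ] rot [-0.08   0.004  0.133] /n [-0.0199  0.001   0.0333]
```

```bash
sed -i "s/'zyx'/'ZYX'/" h.py; python3 -m crank '0 0 0 -.02 .001 .033 -.4;0 0 0 -.02 .001 .033 -.4;0 0 0 -.02 .001 .033 -.4;0 0 0 -.02 .001 .033 -.4;-.002 -.01 .008 0 0 0 -.4;-.002 -.01 .008 0 0 0 -.4;-.002 -.01 .008 0 0 0 -.4;-.002 -.01 .008 0 0 0 -.4;0 0 0 0 0 0 -.4;0 0 0 0 0 0 -.4;0 0 0 0 0 0 -.4'; python3 - <<'E'
from h import *
go((.461,.137,.12),.024,4)
c=viewer.calibration('wrist'); save('wrist','w3'); im=cv2.imread('pics/w3.png')
for x in [(0.461,.137,.016)]: print(proj(c,x))
g=cv2.cvtColor(im,cv2.COLOR_BGR2HSV); m=((g[...,1]<60)&(g[...,2]>110)).astype(np.uint8)
n,l,s,ce=cv2.connectedComponentsWithStats(m)
for i in range(1,n):
    if s[i,4]>300: print(s[i],ce[i].round(1), at(c,*ce[i],.014).round(4))
E
```

```text
clock: 3.25
eef_pos: [0.464, 0.0621, 0.1221]
tool_rot: [0.998, 0.052, -0.0, -0.024]
ft_force: [-0.4, 0.2, -0.5]
grip_width: 0.0601
clock 3.25 pos [0.464  0.0621 0.1221] yaw/tilt [ 1.040e-01 -2.000e-03 -3.093e+00] w 0.0601 F [-0.4  0.2 -0.5]
shift in tool axes [ 0.0048 -0.0747  0.0058] levelled [-0.0012 -0.075   0.0021] rot [-0.049  0.     0.08 ] /n [-0.0122  0.0001  0.0201]
[np.float64(235.3540787236962), np.float64(193.4002800182525)]
[   0    0   55   55 1560] [28.2 32.7] [0.6214 0.422  0.014 ]
[   37     0   319   158 23133] [201.7  43. ] [0.581  0.1746 0.014 ]
[510   0  63  29 989] [544.6  13.8] [ 0.6538 -0.1075  0.014 ]
[429  53  34  47 707] [446.8  78.8] [ 0.571 -0.018  0.014]
[ 18  62  26  32 509] [31.8 78.3] [0.5652 0.404  0.014 ]
[   10    92   119   147 10723] [ 68.3 164.6] [0.4693 0.3342 0.014 ]
[ 492  132   85   97 5973] [534.1 182.3] [ 0.5018 -0.1193  0.014 ]
[ 212  169   49   51 1887] [236.5 194. ] [0.46   0.1367 0.014 ]
[    0   229   201   171 17321] [ 60.8 314.3] [0.2416 0.4272 0.014 ]
[ 523  301  117   99 7893] [593.7 350.9] [ 0.2743 -0.3634  0.014 ]
[ 251  302  136   43 2703] [307.4 327.3] [0.3318 0.067  0.014 ]
[ 164  336   59   64 1738] [195.9 366.4] [0.2343 0.1959 0.014 ]
[ 420  336   59   64 1746] [446.5 366.2] [ 0.2825 -0.095   0.014 ]
```

The blank is at (0.460, 0.137), confirmed. But the arm ended at y=0.062 instead of 0.137, moving the wrong way. I'll diagnose that before going on.

```bash
cat > d.py <<'E'
from h import *
o=readout.get_obs()
print('q',o['joint_pos'].round(3),'tau',o['tau'].round(1),'v',o['joint_vel'].round(3),'p',o['eef_pos'].round(4),'F',o['ft_force'].round(1))
E
python3 d.py; python3 -m crank '0 -.01 0 0 0 0 -.4'; python3 d.py; python3 -m crank '0 0 0 -.02 0 0.033 -.4'; python3 d.py;python3 -m crank '0 0 0 0 0 0 -.4'; python3 d.py
```

```text
q [ 0.103  0.276 -0.298  0.996  0.049  3.141] tau [ -0.1 -35.8  22.1  -0.1   0.1   0. ] v [-0.003 -0.004  0.011  0.003 -0.001 -0.001] p [0.4642 0.0621 0.1223] F [-0.4 -0.   0.5]
clock: 3.38
eef_pos: [0.4639, 0.0666, 0.1228]
tool_rot: [0.998, 0.056, -0.0, -0.026]
ft_force: [-0.6, -0.2, -0.0]
grip_width: 0.06
q [ 0.11   0.275 -0.296  0.997  0.053  3.141] tau [ -0.5 -35.6  21.8  -0.    0.1  -0. ] v [0.102 0.    0.015 0.018 0.067 0.001] p [0.4639 0.0666 0.1228] F [-0.6 -0.2 -0. ]
clock: 3.47
eef_pos: [0.4652, 0.0565, 0.1231]
tool_rot: [0.999, 0.048, -0.0, -0.021]
ft_force: [-0.0, -0.4, 0.7]
grip_width: 0.0598
q [ 0.095  0.276 -0.295  0.999  0.043  3.141] tau [  1.1 -35.7  21.8  -0.    0.4  -0. ] v [-0.243  0.003  0.018  0.027 -0.181  0.001] p [0.4652 0.0565 0.1231] F [-0.  -0.4  0.7]
clock: 3.55
eef_pos: [0.4656, 0.0556, 0.1234]
tool_rot: [0.999, 0.047, -0.0, -0.021]
ft_force: [0.7, -0.5, 0.2]
grip_width: 0.0599
q [ 0.093  0.276 -0.294  0.999  0.042  3.141] tau [ -0.1 -35.7  22.    0.    0.    0. ] v [ 0.033 -0.     0.007  0.     0.044  0.001] p [0.4656 0.0556 0.1234] F [ 0.7 -0.5  0.2]
```

Joint 6 is at its limit (3.14), so at this spot the yaw must stay at or above q1, about 0.3. I'll grasp the cap at yaw 0.44. At the press, q1 is negative, so a yaw near 0 works there.

```bash
python3 -m crank '0 0 0 0 0 -.1 -.4;0 0 0 0 0 -.1 -.4;0 0 0 0 0 -.1 -.4;0 0 0 0 0 -.05 -.4;0 0 0 0 0 0 -.4'; python3 - <<'E'
from h import *
go((.46,.137,.08),.44,4)
E
```

```text
clock: 3.97
eef_pos: [0.4672, 0.0549, 0.1247]
tool_rot: [0.974, 0.228, 0.005, -0.02]
ft_force: [0.1, -0.8, -0.4]
grip_width: 0.0599
clock 3.9667 pos [0.4672 0.0549 0.1247] yaw/tilt [ 0.459 -0.02  -3.104] w 0.0599 F [ 0.1 -0.8 -0.4]
shift in tool axes [ 0.029  -0.0751  0.0481] levelled [ 0.0284 -0.0774  0.0447] rot [-0.038 -0.019  0.019] /n [-0.0094 -0.0048  0.0048]
```

```bash
python3 -m crank '0 0 0 -.038 -.019 .01 -.4;.003 -.008 .004 0 0 0 -.4;.003 -.008 .004 0 0 0 -.4;.003 -.008 .004 0 0 0 -.4;.003 -.008 .004 0 0 0 -.4;.003 -.008 .004 0 0 0 -.4;.003 -.008 .004 0 0 0 -.4;.003 -.008 .004 0 0 0 -.4;.003 -.008 .004 0 0 0 -.4;.003 -.008 .004 0 0 0 -.4;0 0 0 0 0 0 -.4;0 0 0 0 0 0 -.4'; python3 - <<'E'
from h import *
go((.46,.137,.05),.44,4)
E
```

```text
clock: 4.97
eef_pos: [0.4598, 0.1405, 0.0843]
tool_rot: [0.975, 0.221, 0.0, -0.001]
ft_force: [0.0, 0.6, -0.1]
grip_width: 0.0595
clock 4.9667 pos [0.4598 0.1405 0.0843] yaw/tilt [ 4.45e-01 -1.00e-03 -3.14e+00] w 0.0595 F [ 0.   0.6 -0.1]
shift in tool axes [-0.0013  0.0033  0.0343] levelled [-0.0013  0.0033  0.0343] rot [-0.001 -0.001  0.005] /n [-0.0003 -0.0002  0.0013]
```

```bash
python3 -m crank '0 .003 .01 0 0 0 -.4;-.001 .001 .012 0 0 0 -.4;0 0 .012 0 0 0 -.4;0 0 .012 0 0 0 -.4;0 0 .006 0 0 0 -.3;0 0 0 0 0 0 -.08;0 0 0 0 0 0 -.08;0 0 .004 0 0 0 -.08;0 0 .003 0 0 0 -.08;0 0 0 0 0 0 -.08' ; python3 - <<'E'
from h import *
go((.46,.137,.026),.44,4)
c=viewer.calibration('wrist'); save('wrist','w4')
print(proj(c,(.46,.137,.016)))
E
```

```text
clock: 5.8
eef_pos: [0.4637, 0.1343, 0.023]
tool_rot: [0.976, 0.219, 0.003, -0.001]
ft_force: [-0.5, 1.2, 0.5]
grip_width: 0.0461
clock 5.8 pos [0.4637 0.1343 0.023 ] yaw/tilt [ 0.441 -0.006 -3.141] w 0.0461 F [-0.5  1.2  0.5]
shift in tool axes [-0.0022 -0.004  -0.003 ] levelled [-0.0022 -0.004  -0.003 ] rot [-0.    -0.006  0.001] /n [-0.     -0.0016  0.0003]
[np.float64(313.7184990049901), np.float64(266.8174746214996)]
```

View pics/w4.png

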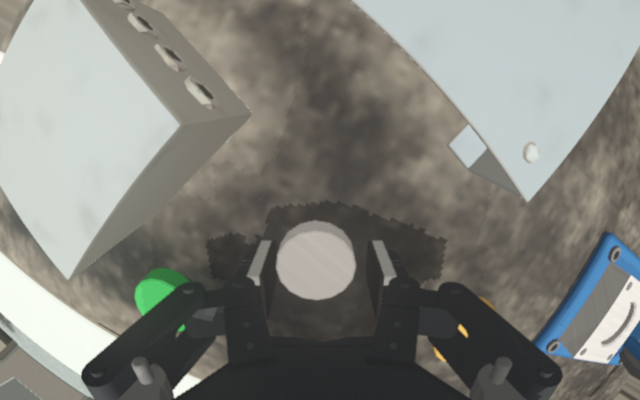

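The cap (top face centred at about (316,264)) is between the pads. Next I'll touch the bench to find where the fingertips really are.

```bash
python3 - <<'E'
from h import *
c=viewer.calibration('wrist');p=at(c,316,264,.016); o=readout.get_obs(); print(p, R.from_quat(o['tool_rot']).inv().apply(p-o['eef_pos']))
E
for i in 1; do python3 -m crank '-.001 -.002 .002 0 0 0 -.08;0 0 .001 0 0 0 -.08'|egrep 'eef|ft_'; python3 -m crank '0 0 .002 0 0 0 -.08;0 0 .001 0 0 0 -.08'|egrep 'eef|ft_';python3 -m crank '0 0 .002 0 0 0 -.08;0 0 .001 0 0 0 -.08'|egrep 'eef|ft_'; done
```

```text
[0.46192116 0.13662701 0.016     ] [-0.00076035 -0.00286732  0.00714651]
eef_pos: [0.4626, 0.1357, 0.0205]
ft_force: [-0.7, -0.2, -0.1]
eef_pos: [0.4628, 0.1358, 0.0176]
ft_force: [0.2, -0.3, 0.2]
eef_pos: [0.4629, 0.1358, 0.0146]
ft_force: [-4.1, -1.0, 13.6]
```

Contact comes at TCP z of about 0.0148, so I'll raise to z of about 0.0245 (tips about 9 mm up) and grip.

```bash
python3 -m crank '-.001 0 -.005 0 0 0 -.08;0 -.001 -.005 0 0 0 -.08;0 0 0 0 0 0 -.08' ;python3 -m crank '0 0 0 0 0 0 .3;0 0 0 0 0 0 .6;0 0 0 0 0 0 .6;0 0 0 0 0 0 .6;0 0 0 0 0 0 .6'; python3 - <<'E'
from h import *
go((.46,.137,.1245),.44,4)
E
```

```text
clock: 6.6
eef_pos: [0.4612, 0.1362, 0.025]
tool_rot: [0.976, 0.219, 0.004, -0.0]
ft_force: [0.3, 0.2, 0.4]
grip_width: 0.0459
clock: 7.02
eef_pos: [0.4614, 0.1363, 0.0258]
tool_rot: [0.976, 0.219, 0.005, -0.0]
ft_force: [0.1, -0.2, 2.0]
grip_width: 0.0362
clock 7.0167 pos [0.4614 0.1363 0.0258] yaw/tilt [ 0.441 -0.009  3.14 ] w 0.0362 F [ 0.1 -0.2  2. ]
shift in tool axes [-0.0001 -0.0011 -0.0987] levelled [-0.001  -0.0012 -0.0987] rot [ 0.002 -0.009  0.001] /n [ 0.0004 -0.0023  0.0003]
```

```bash
python3 -m crank '0 0 0 0 .004 0 .6;0 0 0 0 .004 0 .6'; python3 - <<'E'
from h import *
save('wrist','w5'); im=cv2.imread('pics/w5.png'); cv2.imwrite('pics/w5c.png',cv2.resize(im[190:340,220:420],None,fx=3,fy=3,interpolation=cv2.INTER_CUBIC))
E
```

```text
clock: 7.18
eef_pos: [0.4614, 0.1363, 0.0258]
tool_rot: [0.976, 0.219, 0.008, -0.001]
ft_force: [-0.1, -0.1, 1.7]
grip_width: 0.0364
```

View pics/w5c.png

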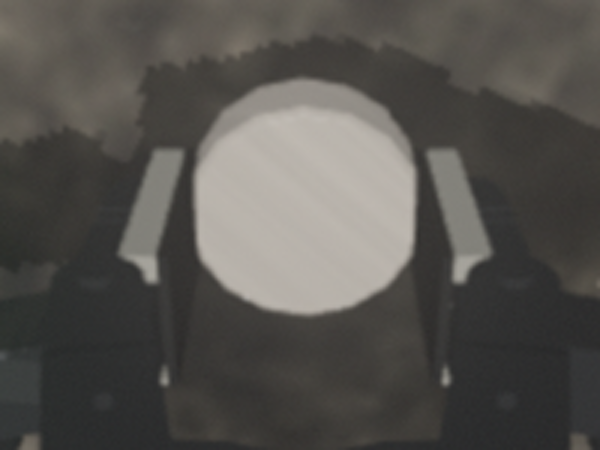

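The sides of the cap lie against both pads and it is centred at about column 321. Lifting and moving over towards the die.

```bash
python3 -m crank '0 0 -.005 0 0 0 .6;0 0 -.01 0 -.008 0 .6;0 0 -.015 0 -.008 0 .6;0 0 -.015 0 0 0 .6;0 0 -.015 0 0 0 .6;0 0 -.015 0 0 0 .6;0 0 -.015 0 0 0 .6;0 0 0 0 0 0 .6'; python3 -m crank '-.002 .008 0 0 0 0 .6;-.004 .014 0 0 0 0 .6;-.004 .015 0 0 0 0 .6;-.004 .015 0 0 0 0 .6;-.004 .015 0 0 0 0 .6;-.004 .015 0 0 0 0 .6;-.004 .015 0 0 0 0 .6;-.004 .015 0 0 0 0 .6;-.004 .015 0 0 0 0 .6;-.004 .015 0 0 0 0 .6;-.004 .015 0 0 0 0 .6;-.004 .015 0 0 0 0 .6;-.004 .015 0 0 0 0 .6;-.004 .015 0 0 0 0 .6;-.004 .015 0 0 0 0 .6;-.002 .005 0 0 0 0 .6;0 0 0 0 0 0 .6'; python3 - <<'E'
from h import *
go((.503,-.10,.125),.024,4)
E
```

```text
clock: 7.9
eef_pos: [0.4583, 0.1354, 0.1185]
tool_rot: [0.976, 0.219, -0.003, 0.001]
ft_force: [0.6, 0.1, -1.0]
grip_width: 0.0364
clock: 9.32
eef_pos: [0.489, -0.1096, 0.1005]
tool_rot: [0.976, 0.218, -0.016, -0.001]
ft_force: [0.8, 0.4, -0.8]
grip_width: 0.0365
clock 9.3167 pos [ 0.489  -0.1096  0.1005] yaw/tilt [ 0.44   0.03  -3.133] w 0.0365 F [ 0.8  0.4 -0.8]
shift in tool axes [ 0.0161 -0.003  -0.025 ] levelled [ 0.0143 -0.0093 -0.0245] rot [-0.002  0.032  0.416] /n [-0.0006  0.008   0.1041]
```

```bash
python3 -m crank '0 0 -.006 0 .008 .104 .6;0 0 -.006 0 .008 .104 .6;0 0 -.006 0 .008 .104 .6;0 0 -.006 0 .008 .104 .6;-.01 -.002 0 0 0 0 .6;-.015 -.003 0 0 0 0 .6;-.015 -.003 0 0 0 0 .6;-.01 -.002 0 0 0 0 .6;0 0 0 0 0 0 .6;0 0 0 0 0 0 .6'; python3 - <<'E'
from h import *
go((.503,-.10,.125),.024,4)
c=viewer.calibration('wrist'); save('wrist','w6')
np.savez('w6.npz',**c)
print(proj(c,(.503,-.1,.036)))
E
```

```text
clock: 10.15
eef_pos: [0.431, -0.094, 0.1189]
tool_rot: [1.0, 0.003, -0.006, -0.004]
ft_force: [-0.1, 0.0, -0.5]
grip_width: 0.0364
clock 10.15 pos [ 0.431  -0.094   0.1189] yaw/tilt [ 0.007  0.012 -3.133] w 0.0364 F [-0.1  0.  -0.5]
shift in tool axes [ 0.0719  0.0065 -0.007 ] levelled [ 0.0719  0.0078 -0.0061] rot [-0.009  0.012 -0.017] /n [-0.0023  0.003  -0.0044]
[np.float64(332.0128104928542), np.float64(105.92513408601391)]
```

View pics/w6.png

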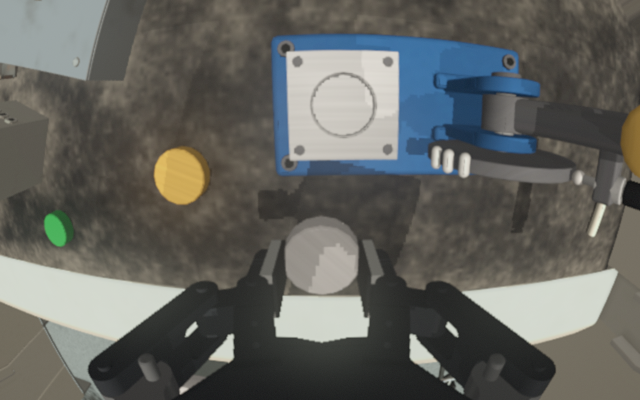

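The die plate's corners are at about (287,50), (398,52), (398,158) and (290,161), with the cavity at about (342,104) and the held cap at about (322,256). I'll fit these by code.

```bash
python3 - <<'E'
from h import *
c=dict(np.load('w6.npz')); im=cv2.imread('pics/w6.png'); g=cv2.GaussianBlur(cv2.cvtColor(im,cv2.COLOR_BGR2GRAY),(3,3),0).astype(float)
pts=[]
for a in np.linspace(0,2*np.pi,120,endpoint=False):
    r=np.arange(24,40,.5); x=342+r*np.cos(a); y=104+r*np.sin(a)
    v=cv2.remap(g.astype(np.float32),x.astype(np.float32)[None],y.astype(np.float32)[None],1)[0]
    i=v.argmin(); 
    pts.append((x[i],y[i],r[i],v[i]))
pts=np.array(pts); print(np.percentile(pts[:,2],[5,25,50,75,95]))
k=abs(pts[:,2]-np.median(pts[:,2]))<3
for z in (.036,.0345):
    P=np.array([at(c,u,v,z) for u,v in pts[k,:2]])
    s=np.linalg.lstsq(np.c_[2*P[:,:2],np.ones(len(P))],(P[:,:2]**2).sum(1),rcond=None)[0]
    print('die',s[:2],'rad',np.sqrt(s[2]+s[0]**2+s[1]**2),k.sum())
hs=cv2.cvtColor(im,cv2.COLOR_BGR2HSV); m=((hs[...,1]<40)&(hs[...,2]>120)).astype(np.uint8); m[:40]=0;m[170:]=0;m[:,:280]=0;m[:,405:]=0
m=cv2.morphologyEx(m,cv2.MORPH_OPEN,np.ones((5,5)))
q=np.argwhere(m)[:,::-1]; Q=np.array([at(c,u,v,.036)[:2] for u,v in q])
r=cv2.minAreaRect((Q*1000).astype(np.float32)); print('plate',r)
# held cap
o=readout.get_obs(); A=R.from_quat(o['tool_rot'])
m=((hs[...,1]<45)&(hs[...,2]>105)).astype(np.uint8); m[:205]=0;m[300:]=0;m[:,:287]=0;m[:,357:]=0
m=cv2.morphologyEx(m,cv2.MORPH_OPEN,np.ones((5,5)))
ct=max(cv2.findContours(m,0,1)[0],key=cv2.contourArea)
print('cap bbox',cv2.boundingRect(ct),cv2.fitEllipse(ct))
for p in [(322,253),(322,256),(322,259)]: print(p,(A.inv().apply(at(c,*p,.109)-o['eef_pos'])).round(4))
cv2.imwrite('pics/w6c.png',cv2.resize(im[200:310,270:375],None,fx=5,fy=5,interpolation=cv2.INTER_CUBIC))
E
```

```text
[30.  31.  31.  31.5 32. ]
die [ 0.50401589 -0.10708701] rad 0.020791212318906245 120
die [ 0.50399637 -0.10717604] rad 0.020941952666130678 120
plate ((503.8650207519531, -107.3412094116211), (74.5884017944336, 74.18334197998047), 1.3381093740463257)
cap bbox (287, 217, 70, 83) ((321.3753662109375, 260.636474609375), (76.07796478271484, 88.3369140625), 178.73892211914062)
(322, 253) [0.004  0.0006 0.0098]
(322, 256) [0.0023 0.0006 0.0098]
(322, 259) [0.0006 0.0006 0.0098]
```

View pics/w6c.png

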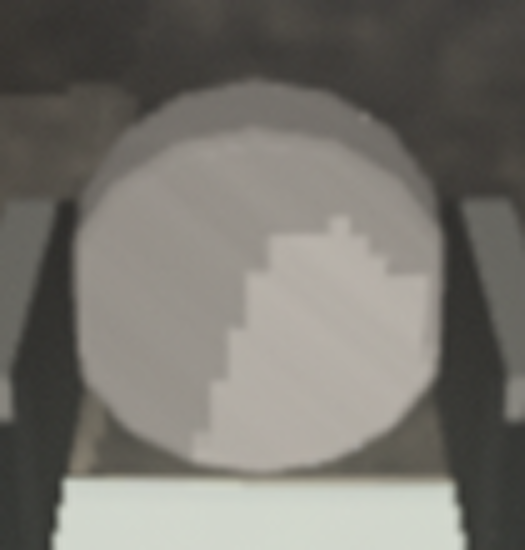

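```bash
python3 - <<'E'
from h import *
c=dict(np.load('w6.npz')); o=readout.get_obs(); A=R.from_quat(o['tool_rot'])
print(o['eef_pos'])
f=lambda p:A.inv().apply(at(c,*p,.1091)-o['eef_pos'])
a,b=f((321.6,226)),f((321.6,294)); print(a,b,(a+b)/2,a[0]-b[0]); print(f((285,262)),f((358,262)))
go((.504,-.1072,.09),.023,4)
E
```

```text
[ 0.43091881 -0.09394096  0.11880512]
[0.01839995 0.00037631 0.00947133] [-0.02072222  0.00040106  0.00996341] [-0.00116114  0.00038868  0.00971737] 0.03912217316040546
[-0.00135345 -0.01783309  0.00988506] [-0.00116266  0.01846823  0.00955341]
clock 10.2 pos [ 0.4309 -0.0939  0.1188] yaw/tilt [ 0.007  0.013 -3.133] w 0.0363 F [0.1 0.5 0.3]
shift in tool axes [0.0733 0.014  0.0278] levelled [0.0728 0.0149 0.0288] rot [-0.009  0.013 -0.016] /n [-0.0023  0.0031 -0.0041]
```

Target TCP is about (0.505, -0.107). The cap seats at TCP z of about 0.055.

```bash
python3 -m crank '0 0 0 -.009 .013 -.016 .6;.012 .002 0 0 0 0 .6;.012 .003 0 0 0 0 .6;.012 .003 0 0 0 0 .6;.012 .003 0 0 0 0 .6;.012 .003 0 0 0 0 .6;.012 .001 0 0 0 0 .6;0 0 .01 0 0 0 .6;0 0 .01 0 0 0 .6;0 0 0 0 0 0 .6'; python3 - <<'E'
from h import *
go((.5052,-.1068,.075),.023,1)
E
```

```text
clock: 11.03
eef_pos: [0.5121, -0.1071, 0.096]
tool_rot: [1.0, 0.016, 0.005, 0.002]
ft_force: [-0.4, 0.6, -1.5]
grip_width: 0.0364
clock 11.0333 pos [ 0.5121 -0.1071  0.096 ] yaw/tilt [ 0.032 -0.009  3.138] w 0.0364 F [-0.4  0.6 -1.5]
shift in tool axes [-0.007  -0.0006  0.021 ] levelled [-0.0068 -0.0004  0.021 ] rot [ 0.004 -0.009  0.009] /n [ 0.0037 -0.0093  0.0091]
```

```bash
python3 -m crank '0 0 0 .002 -.009 .009 .6;-.007 0 0.004 0 0 0 .6;0 0 .008 0 0 0 .6;0 0 .008 0 0 0 .6;0 0 0 0 0 0 .6;0 0 0 0 0 0 .6'; python3 - <<'E'
from h import *
go((.5052,-.1068,.065),.023,1)
E
```

```text
clock: 11.53
eef_pos: [0.5029, -0.1067, 0.0731]
tool_rot: [1.0, 0.011, -0.002, 0.0]
ft_force: [0.4, -0.4, -0.1]
grip_width: 0.0361
clock 11.5333 pos [ 0.5029 -0.1067  0.0731] yaw/tilt [0.022 0.004 3.141] w 0.0361 F [ 0.4 -0.4 -0.1]
shift in tool axes [0.0023 0.0001 0.008 ] levelled [0.0023 0.0001 0.0081] rot [ 0.001  0.004 -0.001] /n [ 0.001   0.0041 -0.0006]
```

```bash
python3 -m crank '.002 0 .004 0 .003 0 .6;0.001 0 .004 0 0 0 .6;0 0 0 0 0 0 .6'; python3 - <<'E'
from h import *
go((.5052,-.1068,.055),.023,1)
E
```

```text
clock: 11.78
eef_pos: [0.5068, -0.1067, 0.0647]
tool_rot: [1.0, 0.011, 0.0, 0.001]
ft_force: [-0.5, -0.4, -1.4]
grip_width: 0.0363
clock 11.7833 pos [ 0.5068 -0.1067  0.0647] yaw/tilt [ 0.022 -0.     3.14 ] w 0.0363 F [-0.5 -0.4 -1.4]
shift in tool axes [-0.0016  0.      0.0097] levelled [-0.0016  0.      0.0097] rot [ 0.001 -0.    -0.001] /n [ 0.0012 -0.0003 -0.0006]
```

```bash
python3 -m crank '-.0014 0 .001 0 0 0 .6;0 0 .002 0 0 0 .6;0 0 0 0 0 0 .6';  python3 -m crank '0 0 .002 0 0 0 .6;0 0 .001 0 0 0 .6'; python3 -m crank '0 0 .002 0 0 0 .6;0 0 .001 0 0 0 .6'
```

```text
clock: 12.03
eef_pos: [0.5059, -0.1068, 0.0615]
tool_rot: [1.0, 0.011, 0.0, 0.001]
ft_force: [0.5, -0.1, -0.9]
grip_width: 0.0364
clock: 12.2
eef_pos: [0.5061, -0.1069, 0.0587]
tool_rot: [1.0, 0.011, 0.001, 0.001]
ft_force: [-0.8, 0.5, -0.1]
grip_width: 0.0362
clock: 12.37
eef_pos: [0.5062, -0.1069, 0.0555]
tool_rot: [1.0, 0.011, 0.001, 0.001]
ft_force: [0.1, 0.1, -1.0]
grip_width: 0.0364
```

It slid in without contact force. A touch lower until it meets the floor, then release.

```bash
python3 -m crank '0 0 .001 0 0 0 .6;0 0 .0005 0 0 0 .6' ; python3 -m crank '0 0 0 0 0 0 -.1;0 0 0 0 0 0 -.3;0 0 0 0 0 0 -.3;0 0 0 0 0 0 -.3'; python3 -m crank '0 0 -.008 0 0 0 -.3;0 0 -.01 0 0 0 -.3;0 0 -.015 0 0 0 -.3;-.01 0 -.015 0 0 0 -.3;-.015 0 -.015 0 0 0 -.3;-.02 0 -.015 0 0 0 -.3;-.02 0 0 0 0 0 -.3;0 0 0 0 0 0 -.3;0 0 0 0 0 0 -.3'; python3 - <<'E'
from h import *
c=viewer.calibration('wrist'); np.savez('w7.npz',**c); save('wrist','w7'); im=cv2.imread('pics/w7.png')
u,v=map(int,proj(c,(.504,-.107,.045))); print(u,v)
hs=cv2.cvtColor(im,cv2.COLOR_BGR2HSV)
cv2.imwrite('pics/w7c.png',im)
print(proj(c,(.504+.019,-.107,.045)),proj(c,(.504-.019,-.107,.045)),proj(c,(.504,-.107+.019,.045)),proj(c,(.504,-.107-.019,.045)))
go((.45,-.107,.14),.023,1)
E
```

```text
clock: 12.53
eef_pos: [0.5063, -0.107, 0.0547]
tool_rot: [1.0, 0.011, 0.001, 0.001]
ft_force: [-2.5, 0.5, 6.4]
grip_width: 0.0363
clock: 12.87
eef_pos: [0.5068, -0.1071, 0.0552]
tool_rot: [1.0, 0.011, 0.002, 0.001]
ft_force: [-0.8, -0.6, -0.8]
grip_width: 0.0555
clock: 13.62
eef_pos: [0.4415, -0.1088, 0.1432]
tool_rot: [1.0, 0.012, 0.005, 0.002]
ft_force: [0.1, 0.1, 0.1]
grip_width: 0.0552
320 121
[np.float64(320.72766492617234), np.float64(95.27613753526714)] [np.float64(319.52227372163145), np.float64(147.58496100697772)] [np.float64(293.66839253502343), np.float64(121.12541255785399)] [np.float64(346.5506903355115), np.float64(122.30180091109116)]
clock 13.6667 pos [ 0.4412 -0.1087  0.143 ] yaw/tilt [ 0.023 -0.009  3.138] w 0.0553 F [-0.9  0.2  0. ]
shift in tool axes [ 0.0088 -0.0015  0.003 ] levelled [ 0.0088 -0.0015  0.003 ] rot [ 0.004 -0.009  0.   ] /n [ 0.0037 -0.009   0.0002]
```

View pics/w7.png

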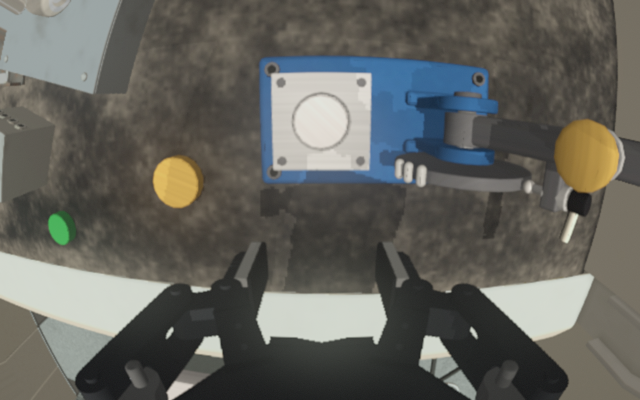

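The cap's face is centred at (321,121) against a prediction of (320,121), so it is seated and released with the lever up. Next is the grip. By the press frame it sits at about (0.444, -0.275, 0.227). I'll go above it.

```bash
python3 -m crank '0 0 -.018 0 -.009 0 -.3;0 0 -.02 0 0 0 -.3;0 0 -.02 0 0 0 -.3;0 0 -.02 0 0 0 -.3;0 0 -.02 0 0 0 -.3;0 0 -.02 0 0 0 -.3;0 0 -.02 0 0 0 -.3;0 0 -.02 0 0 0 -.3;0 .012 -.01 0 0 0 -.3;0 .016 0 0 0 0 -.3;0 .016 0 0 0 0 -.3;0 .016 0 0 0 0 -.3;0 .016 0 0 0 0 -.3;0 .016 0 0 0 0 -.3;0 .016 0 0 0 0 -.3;0 .016 0 0 0 0 -.3;0 .016 0 0 0 0 -.3;0 .014 0 0 0 0 -.3;0 0 0 0 0 0 -.3;0 0 0 0 0 0 -.3'; python3 - <<'E'
from h import *
go((.4438,-.2749,.29),.023,1)
c=viewer.calibration('wrist'); save('wrist','w8')
for x in (-.1,-.064,-.03):
  for y in (-.0095,.0095):
    print(x,y,np.round(proj(c,(.504+x+.0038,-.1072+.023*x-.1662+y,.2266)),0))
im=cv2.imread('pics/w8.png'); g=cv2.cvtColor(im,cv2.COLOR_BGR2GRAY)
for r in range(200,320,15): print(r,g[r,230:420:8])
E
```

```text
clock: 15.33
eef_pos: [0.4587, -0.2693, 0.3199]
tool_rot: [1.0, 0.016, 0.001, 0.001]
ft_force: [0.1, 0.9, -0.8]
grip_width: 0.0556
clock 15.3333 pos [ 0.4587 -0.2693  0.3199] yaw/tilt [ 3.200e-02 -1.000e-03  3.139e+00] w 0.0556 F [ 0.1  0.9 -0.8]
shift in tool axes [-0.0152  0.0051  0.0299] levelled [-0.0151  0.0053  0.0299] rot [ 0.003 -0.001  0.009] /n [ 0.0026 -0.0014  0.0087]
-0.1 -0.0095 [339. 266.]
-0.1 0.0095 [315. 265.]
-0.064 -0.0095 [340. 225.]
-0.064 0.0095 [315. 224.]
-0.03 -0.0095 [341. 181.]
-0.03 0.0095 [315. 181.]
200 [ 86  94  90  98  97  98  80  80  79  64  60  48  51  50  62  59  61  65
  79  88  97 100 198 102]
215 [ 95  86  86  89 104  89  86  81  71  66  69  52  56  57  65  67  87  86
  84  92  95  91 104 102]
230 [130 130 115 122 113 118  97 101  87  90  88  63  65  64  82 100  96 105
 107 108 118 126 123 115]
245 [212 212 212 112  69 211 211 212 211 212 212  71  74  70 212 212 212 212
 212  73 109 212 211 211]
260 [212  75 114  86  71 212 211 212 212 212 212 158  76  75 213 212 212 212
 208  68 101 109  65 212]
275 [ 72 112 111  70  70 212 212 212 212 213 213 212 199 213 212 212 212 212
 206  66  65 108 105  60]
290 [ 67  67  66  67  66 203 204 204 204 205 205 205 205 205 206 205 205 204
 205  63  63  61  59  56]
305 [ 58  59  59  60  86 126 158 161 160 156 160 159 157 155 160 164 163 158
 156 143  60  55  54  51]
```

The dark sleeve is at columns 318–341, rows up to 268, against a prediction of 315–339 and 266, so the model is right to within 2 mm. Descending onto it.

```bash
python3 -m crank '-.008 .003 0 0 0 .009 -.3;-.008 .003 0 0 0 0 -.3;0 0 .015 0 0 0 -.3;0 0 .015 0 0 0 -.3;0 0 0 0 0 0 -.3'; python3 - <<'E'
from h import *
go((.4438,-.2756,.2266),.023,1)
E
```

```text
clock: 15.8
eef_pos: [0.4407, -0.274, 0.2905]
tool_rot: [1.0, 0.013, 0.001, 0.002]
ft_force: [0.2, 0.4, -0.4]
grip_width: 0.0557
clock 15.8 pos [ 0.4407 -0.274   0.2905] yaw/tilt [ 2.600e-02 -3.000e-03  3.138e+00] w 0.0557 F [ 0.2  0.4 -0.4]
shift in tool axes [0.0029 0.0014 0.0639] levelled [0.0031 0.0016 0.0639] rot [ 0.004 -0.003  0.003] /n [ 0.0036 -0.0027  0.0026]
```

```bash
python3 -m crank '.001 .001 .01 0 0 0 -.3;.001 0 .012 0 0 0 -.3;0 0 .012 0 0 0 -.3;0 0 .012 0 0 0 -.3;0 0 .012 0 0 0 -.3;0 0 .005 0 0 0 -.3;0 0 0 0 0 0 -.3' | egrep 'eef|ft'; python3 -m crank '0 0 0 0 0 0 .3;0 0 0 0 0 0 .6;0 0 0 0 0 0 .8;0 0 0 0 0 0 .8;0 0 0 0 0 0 .8;0 0 0 0 0 0 .8;0 0 0 0 0 0 .8'; python3 - <<'E'
from h import *
go((.4438,-.2756,.2266),.023,1)
E
```

```text
eef_pos: [0.4406, -0.2737, 0.2317]
ft_force: [0.0, -0.5, 0.0]
clock: 16.97
eef_pos: [0.4409, -0.275, 0.2342]
tool_rot: [1.0, 0.014, 0.005, 0.005]
ft_force: [-0.4, -1.5, -2.6]
grip_width: 0.0165
clock 16.9667 pos [ 0.4409 -0.275   0.2342] yaw/tilt [ 0.027 -0.009  3.131] w 0.0165 F [-0.4 -1.5 -2.6]
shift in tool axes [0.0029 0.0006 0.0076] levelled [0.0029 0.0006 0.0076] rot [ 0.011 -0.009  0.004] /n [ 0.0109 -0.0095  0.0044]
```

Gripped, but about 8 mm high on the sleeve. I'll reopen, go lower and regrip for a firmer hold.

```bash
python3 -m crank '0 0 0 0 0 0 .3;0 0 0 0 0 0 -.1;0 0 0 0 0 0 -.1;.001 0 .004 0.01 -.009 0 -.1;.001 0 .004 0 0 0 -.1;0 0 .003 0 0 0 -.1;0 0 .001 0 0 0 -.1' | egrep 'eef|ft'; python3 -m crank '0 0 0.001 0 0 0 .3;0 0 .001 0 0 0 .6;0 0 0.001 0 0 0 .8;0 0 0 0 0 0 .8;0 0 0 0 0 0 .8;0 0 0 0 0 0 .8'; python3 - <<'E'
from h import *
go((.4438,-.2756,.2266),.023,1)
E
```

```text
eef_pos: [0.4444, -0.2746, 0.2233]
ft_force: [0.2, -0.3, 0.1]
clock: 18.05
eef_pos: [0.4443, -0.2753, 0.22]
tool_rot: [1.0, 0.014, 0.002, 0.001]
ft_force: [0.2, -1.9, 1.2]
grip_width: 0.0173
clock 18.05 pos [ 0.4443 -0.2753  0.22  ] yaw/tilt [ 2.80e-02 -3.00e-03  3.14e+00] w 0.0173 F [ 0.2 -1.9  1.2]
shift in tool axes [-0.0005  0.0003 -0.0066] levelled [-0.0005  0.0003 -0.0066] rot [ 0.002 -0.003  0.005] /n [ 0.0015 -0.0034  0.0048]
```

```bash
cat > arc.py <<'E'
from h import *
import sys
dq,n=float(sys.argv[1]),int(sys.argv[2])
o=readout.get_obs(); A=R.from_quat(o['tool_rot']); W=R.from_euler('z',.023)
p=W.inv().apply(o['eef_pos']+[0,0,.0066]-np.array([.504,-.1072,0]))-[0,-.1,.07]
q=.4+np.arctan2(p[1],p[2]); rv=(A.inv()*W*R.from_quat([1,0,0,0])).as_rotvec()
print('clk %.2f q %.3f r %.4f x %.4f w %.4f F'%(o['clock'],q,np.hypot(p[1],p[2]),p[0],o['grip_width']),o['ft_force'].round(1),'rv',rv.round(3))
prev=p
for i in range(1,n+1):
    f=q+dq*i-.4; t=np.array([-.064,.17*np.sin(f),.17*np.cos(f)])
    print('%.2f'%(f+.4),A.inv().apply(W.apply(t-prev)).round(4)); prev=t
E
python3 arc.py .08 8
```

```text
clk 18.05 q -0.003 r 0.1703 x -0.0635 w 0.0173 F [ 0.2 -1.9  1.2] rv [ 0.002 -0.003  0.005]
0.08 [-0.0004 -0.0128 -0.0046]
0.16 [ 0.0001 -0.0131 -0.0038]
0.24 [ 0.0001 -0.0133 -0.0028]
0.32 [ 0.0001 -0.0135 -0.0017]
0.40 [ 0.0001 -0.0136 -0.0006]
0.48 [ 0.0001 -0.0136  0.0005]
0.56 [ 0.0001 -0.0135  0.0016]
0.64 [ 0.0001 -0.0133  0.0026]
```

```bash
python3 -m crank '0 -.013 -.0046 0 0 0 .8;0 -.013 -.004 0 0 0 .8;0 -.013 -.003 0 0 0 .8;0 -.0135 -.002 0 0 0 .8'|egrep 'eef|ft_|width'; python3 arc.py .08 7
```

```text
eef_pos: [0.4431, -0.2247, 0.2329]
ft_force: [2.5, -2.9, -5.7]
grip_width: 0.0171
clk 18.38 q 0.306 r 0.1702 x -0.0636 w 0.0171 F [ 2.5 -2.9 -5.7] rv [ 0.007 -0.003 -0.   ]
0.39 [-0.0004 -0.0136 -0.0006]
0.47 [-0.     -0.0136  0.0002]
0.55 [-0.     -0.0135  0.0013]
0.63 [-0.     -0.0134  0.0024]
0.71 [-0.     -0.0131  0.0035]
0.79 [-0.     -0.0128  0.0045]
0.87 [-0.     -0.0124  0.0055]
```

Tracking is excellent, so I'll continue.

```bash
python3 -m crank '0 -.0136 -.0006 0.003 0 0 .8;0 -.0136 .0002 0.003 0 0 .8;0 -.0135 .0013 0 0 0 .8;0 -.0134 .0024 0 0 0 .8;0 -.0131 .0035 0 0 0 .8'|egrep 'ft_'; python3 arc.py .08 6
```

```text
ft_force: [3.7, -6.4, -9.1]
clk 18.80 q 0.733 r 0.1701 x -0.0638 w 0.0172 F [ 3.7 -6.4 -9.1] rv [ 0.007 -0.002  0.001]
0.81 [-0.0002 -0.0127  0.005 ]
0.89 [-0.     -0.0123  0.0059]
0.97 [-0.     -0.0118  0.0068]
1.05 [-0.     -0.0112  0.0077]
1.13 [-0.     -0.0105  0.0086]
1.21 [-0.     -0.0098  0.0094]
```

```bash
python3 -m crank '0 -.0127 .005 0.003 0 0 .8;0 -.0123 .006 0.003 0 0 .8;0 -.0118 .007 0 0 0 .8;0 -.0112 .0077 0 0 0 .8;0 -.0105 .0086 0 0 0 .8'|egrep 'ft_'; python3 arc.py .08 9
```

```text
ft_force: [1.6, -7.9, -3.2]
clk 19.22 q 1.142 r 0.1699 x -0.0638 w 0.0173 F [ 1.6 -7.9 -3.2] rv [ 0.017 -0.004  0.001]
1.22 [-0.0002 -0.0099  0.0093]
1.30 [-0.     -0.009   0.0102]
1.38 [-0.     -0.0082  0.0109]
1.46 [-0.     -0.0073  0.0115]
1.54 [-0.     -0.0063  0.012 ]
1.62 [-0.     -0.0054  0.0125]
1.70 [-0.0001 -0.0043  0.0129]
1.78 [-0.0001 -0.0033  0.0132]
1.86 [-0.0001 -0.0022  0.0134]
```

```bash
python3 -m crank '0 -.0099 .0093 0.006 0 0 .8;0 -.009 .0102 0.006 0 0 .8;0 -.0082 .0109 0.005 0 0 .8;0 -.0073 .0115 0 0 0 .8'|egrep 'ft_'; python3 arc.py .07 6
```

```text
ft_force: [0.6, -8.5, 0.2]
clk 19.55 q 1.457 r 0.1698 x -0.0638 w 0.0173 F [ 0.6 -8.5  0.2] rv [ 0.016 -0.008  0.001]
1.53 [-0.0003 -0.0058  0.0104]
1.60 [-0.0001 -0.0049  0.0108]
1.67 [-0.0001 -0.0041  0.0112]
1.74 [-0.0001 -0.0033  0.0114]
1.81 [-0.0001 -0.0025  0.0116]
1.88 [-0.0001 -0.0017  0.0118]
```

```bash
python3 -m crank '0 -.0058 .0104 0.006 -.004 0 .8;0 -.0049 .0108 0.006 0 0 .8;0 -.0041 .0112 0.005 0 0 .8;0 -.0033 .0114 0 0 0 .8'|egrep 'ft_'; python3 arc.py .05 5
```

```text
ft_force: [0.4, -5.1, 3.5]
clk 19.88 q 1.728 r 0.1697 x -0.0638 w 0.0171 F [ 0.4 -5.1  3.5] rv [ 0.012 -0.008  0.002]
1.78 [-0.0003 -0.0022  0.0082]
1.83 [-0.0001 -0.0015  0.0084]
1.88 [-0.0001 -0.0011  0.0084]
1.93 [-0.0001 -0.0007  0.0085]
1.98 [-0.0001 -0.0003  0.0085]
```

```bash
python3 -m crank '0 -.0022 .0082 0.006 -.004 0 .8;0 -.0015 .0084 0.006 -.004 0 .8;0 -.001 .0084 0 0 0 .8;0 -.0007 .0085 0 0 0 .8;0 0 0 0 0 0 .8'; python3 arc.py .02 2
```

```text
clock: 20.3
eef_pos: [0.4386, -0.0393, 0.0738]
tool_rot: [1.0, 0.013, 0.002, 0.007]
ft_force: [-1.2, -4.4, 9.7]
grip_width: 0.017
clk 20.30 q 1.910 r 0.1697 x -0.0638 w 0.0170 F [-1.2 -4.4  9.7] rv [ 0.013 -0.004  0.003]
1.93 [-0.0002 -0.0005  0.0034]
1.95 [-0.     -0.0002  0.0034]
```

```bash
python3 -m crank '0 -.0005 .0034 0.006 0 0 .8;0 0 .003 0.006 0 0 .8;0 0 .002 0 0 0 .8'; python3 arc.py .02 1; python3 - <<'E'
from h import *
import time
for i in range(8): viewer.camera('side')
save('side','s9'); save('wrist','w9')
E
python3 arc.py .02 1; python3 d.py
```

```text
clock: 20.55
eef_pos: [0.4387, -0.0391, 0.07]
tool_rot: [1.0, 0.013, 0.004, 0.004]
ft_force: [-3.7, -3.5, 11.6]
grip_width: 0.0174
clk 20.55 q 1.932 r 0.1697 x -0.0637 w 0.0174 F [-3.7 -3.5 11.6] rv [ 0.008 -0.007  0.004]
1.95 [-0.0003 -0.0004  0.0034]
clk 21.05 q 1.930 r 0.1697 x -0.0638 w 0.0172 F [-3.5 -4.  11.7] rv [ 0.008 -0.007  0.004]
1.95 [-0.0003 -0.0004  0.0034]
q [-0.084  0.289 -0.442  0.831 -0.007  3.031] tau [  1.9 -29.5  18.1  -1.1   1.2  -0. ] v [-0.001 -0.001  0.001  0.     0.    -0.001] p [ 0.4387 -0.0391  0.0703] F [-3.5 -4.  11.7]
```

The lever has held steady at q of about 1.93 for 0.5 s, with 11.7 N on the tool. Handing in.

```bash
python3 -c "
from workcell import order; print(order.job_done())"; python3 arc.py .02 1
```

```text
the job is handed in; nothing more can be done
None
the job is handed in; nothing more can be done
```

The job is handed in: I seated and released the silver cap in the die with the lever up. I then swung the lever by its black handle to the third stop and handed in still gripping it.

- **Cap seating:** the cap slid in with no side force and met the floor at 6 N. After release its face appeared at pixel (321,121) against a predicted (320,121).
- **Lever hold:** just before hand-in the lever angle was 1.930 rad (1.932 half a second earlier). It is worked out from the tool position, assuming no slip in the grip. The upward force on the tool was 11.7 N, and the clock read 21.05 s.
- **Disagreements:** the finger opening read about 2 to 4 mm less than the true size on both the cap and the grip. Early on, joint 6 ran into its limit and sent the arm the wrong way, so I grasped the cap at a different yaw.
- **Not checked:** I used all 12 picture views by the time the cap was seated, so the final lever position, the pad's contact and the bystanders after the swing rest on force and pose readings only. The click at each stop was not separately logged.

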